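# Drift a sculpture's foot plate into line and fit its bolt

### The arm

A 6-joint arm with a two-finger parallel gripper is mounted at the origin on the work surface. World frame = base frame: x ahead of the robot, y to its left, z up, the work surface at z = 0. Lengths are in m, angles in rad, forces in N, time in s.
With the tool pointing down it reaches from about 0.35 to 0.725 m from the base axis. Payload 4.3 kg.
Tool frame: the origin (TCP) lies at the centre of the arm's flange, where the gripper is bolted on; the fingertips stand 173 mm ahead of it and the grasp point (between the pads) lies manip.grip_depth ahead of it (manip.grip_depth is the distance from the TCP to the grasp point, in m); z points along the fingers, y is the direction in which the jaws open and shut (so a half turn about z gives the same grasp; the last joint's range is limited). The gripper opens to 85 mm and grips with 20 to 120 N. Pads are 22 mm wide; open, the fingers measure 114 mm over their backs; the gripper's body (76 mm by 85 mm) begins 54 mm behind the grasp point. The pads swing forward as they close: fully open they stand 13 mm farther back than shut.
Start: joints at [-1.366, 0.377, 0.081, 1.274, 0, 1.46], TCP at [0.178, -0.547, 0.405] pointing down, gripper open.
Joint ranges: [-2.72, 2.72], [-0.84, 1.66], [-1.02, 1.22], [-1.77, 2.12], [-1.37, 1.28], [-3.14, 3.14]. Speed limits (rad/s): [2.57, 2.57, 3.14, 3.14, 3.14, 3.14].

### API

Orientations are given as a unit quaternion [w, x, y, z].
In Python, from station import readout, eyes, ticket, manip gives the robot as it stands.
- The arm moves only by the tool servo_tool, never from a script. Its arguments are lists of equal length, an entry for each row: "linear": the shift along the tool's x, y, z in m, a list of three; "angular": the turn, a rotation vector about the tool's x, y, z in degrees, a list of three; "fingers": the opening, from 0 (shut) to 1 (fully open). In form: {"linear": [[x, y, z], ...], "angular": [[ax, ay, az], ...], "fingers": [fingers, ...]}. A call has 1 to 8 rows; each row shifts and turns the pose as measured when the row begins, along the tool's axes as they then stand; what a row does not reach is not made up. A row lasts 1/8 s, in which the tool goes at most 62.5 mm and 10.7 degrees, less where a joint would pass 70% of its speed; a pose out of reach is approached as far as the arm can. A call with a gripper value outside its range is refused whole. The fingers move at their own pace and stop on an object; the grip force is fixed at half the most. Time passes only in rows, so rows that do not move let the fingers close. It gives the time, the measured TCP pose, the force and the opening at its end, in the units of the state.
- readout.sense(): the state, without advancing time (a new reading comes with each control period).
- eyes.grab_frame(name): name is "scene" or "side" or "wrist"; returns a dict with "color" (420x560x3 uint8, red, green, blue), "z_map" (420x560 float32, m along the optical axis (not along the pixel's ray), 0 where there is no reading), "fovy" (degrees; the focal length in pixels is half the picture's height over the tangent of half this angle, whatever the lens; pixels are square), "cx", "cy" (the principal point, pixels), "world_to_cam" (4x4, takes a point from world to camera coordinates). Camera axes: x right, y up, looking along -z (the intrinsics and any distortion apply to the point x, -y, -z); pixel columns grow to the right and rows downward; lengths in m; the calibration is good to about 2 mm. A picture is of the moment at which its call begins.
- ticket.job_done(): hands the job in, once; it reports no verdict.
The state is a dict: "t": time; "q": joint angles; "joint_vel": joint speeds; "effort": joint torques, N m; "eef_pos": TCP position; "orientation": TCP orientation; "wrist_force": force on the tool from outside, world axes, zero at the start; "torque": the same for the moment, N m; "grip_width": finger opening in m.
Only numpy, scipy, OpenCV 4.12 (cv2) and the standard library are available. Lean on these libraries where they do the work, as an engineer would, in place of code of your own. Each camera call takes 0.05 s, during which the arm holds its last target. There are 200 camera calls.

### The job

The steel foot plate on the wooden plinth has slipped along its guides, so its two holes no longer line up with those of the strip hidden underneath. Push the tapered drift pin gently through one of the plate's holes and down through the strip, feeling for the strip's hole, until the pin's shoulder sits on the plate; leave it there and drop the bolt fully home in the other hole. Do not force the strip down off its springs or lean hard on the plate, and leave the things standing around where they are.

Things in the scene. Friction and masses are not known exactly. Their poses are not given: they have to be found in the camera images.
- plinth: Fixed wooden block 150 (x) x 220 (y) x 60 mm high, origin at the centre of its underside. On top two dark steel guide bars along y (12 wide, 6 high, centred at x = -37.5 and +37.5 mm); the foot plate slides between them. Under plate and strip is a slot 50 (x) x 176 (y) mm with 47 mm of free depth below the strip.
- plate: Bright steel foot plate 62 (x) x 150 (y) x 6 mm, its top 66 mm above the table; origin at the centre of its underside, axes as the plinth's. It can only slide along y, up to 14 mm either way of the plinth's middle, at about 4 N, and bears 40 N at most. Round through holes of 14.5 mm at y = -50 and +50 mm; in the middle a boss 26 mm across, 8 mm high.
- plate_hole_a (a point): Centre of the plate's hole at y = -50 mm, at its top face; axes as the plate's. The strip's matching hole lies 4 to 10 mm off it along the plate's +y or -y (not measured: seen as a crescent through the hole, or found by feel), and in line in x. The drift may go in either hole, the bolt in the other.
- plate_hole_b (a point): Centre of the plate's hole at y = +50 mm, at its top face; axes as the plate's. The strip's hole is off it by the same way and distance as at hole a.
- strip (a joint): Aluminium backing strip 44 (x) x 146 (y) x 6 mm, top 1 mm below the plate's underside, with holes of 14.5 mm, 100 mm apart. It cannot move sideways but gives downward on springs; the value is how far it is pressed down (m): 0 at rest, 3 N to start, 2.5 N more per mm. Past 7 mm (20 N) it is forced off its springs.
- drift_mid (a point): Half-way up the drift pin, on its axis, at its shoulder's underside; z points up to its top. Dark steel, 84 mm long, 140 g: flat 7 mm tip, round taper to 13 mm over 24 mm, 13 mm shank up to this point (42 mm from the tip), then a collar 22 mm across, 4 high, and a round grip 18 mm across, 38 high. Stands tip down in a hole of the block, shoulder on its top.
- bolt_mid (a point): Half-way up the bolt, on its axis; z points up to its head. Bright steel, 44 mm long, 60 g: shank 11.5 mm across, 26 mm long, foot chamfered; round head 20 mm across, 18 mm high, its underside 4 mm above this point. It stands in the block's other hole, head on the block's top.
- block: Fixed wooden tool block, 80 (x) x 150 (y) x 50 mm high, origin at the centre of its underside, with two holes of 15 mm at y = -40 and +40 mm, 46 mm deep. The drift stands in one and the bolt in the other; which is which varies.
- jar: Bystander: glass jar 64 mm across, 80 mm high. Origin at its underside.
- offcut: Bystander: wood offcut 45 x 130 x 45 mm. Origin at its underside.
- hammer: Bystander: hammer lying on the table.
- pot: Bystander: white plastic cup 76 mm across, 85 mm high. Origin at its underside.
Mind the look-alikes: they are no part of the job. Of the things like the part that bears drift_mid, leave any that is red; of the rest the smaller one is meant. Of the things shaped like the part that bears bolt_mid, the bare steel one is meant.

How it is judged:
On the way:
1. the drift is home in one hole of the plate, through the strip, its shoulder on the plate (((horizontal distance between drift_mid and plate_hole_a below 0.003 m and z of drift_mid in the frame of plate below 0.008 m and angle between drift_mid's own z axis and vertical below 0.12 rad) or (horizontal distance between drift_mid and plate_hole_b below 0.003 m and z of drift_mid in the frame of plate below 0.008 m and angle between drift_mid's own z axis and vertical below 0.12 rad))), for 0.2 s.
At the end, for the whole second after the job is handed in: The drift stands in one hole of the plate with its shoulder within 2 mm of the plate's top, the bolt in the other with the underside of its head within 2 mm of the plate's top, each within 3 mm of its hole's centre, upright within 7 degrees, at rest ((((horizontal distance between drift_mid and plate_hole_a below 0.003 m and z of drift_mid in the frame of plate below 0.008 m and angle between drift_mid's own z axis and vertical below 0.12 rad) and (horizontal distance between bolt_mid and plate_hole_b below 0.003 m and z of bolt_mid in the frame of plate below 0.004 m and angle between bolt_mid's own z axis and vertical below 0.12 rad)) or ((horizontal distance between drift_mid and plate_hole_b below 0.003 m and z of drift_mid in the frame of plate below 0.008 m and angle between drift_mid's own z axis and vertical below 0.12 rad) and (horizontal distance between bolt_mid and plate_hole_a below 0.003 m and z of bolt_mid in the frame of plate below 0.004 m and angle between bolt_mid's own z axis and vertical below 0.12 rad))) and linear speed of each of drift, bolt below 0.02 m/s); the robot touches nothing.
It fails at once if the strip is pressed down more than 7 mm (about 20 N) (value of joint strip above 0.007 m).
It fails at once if the drift bears on the plate with more than 40 N (contact force between drift and plate above 40 N).
It fails at once if the bolt bears on the plate with more than 40 N (contact force between bolt and plate above 40 N).
It fails at once if a bystander is moved more than 30 mm (distance of any of jar, offcut, hammer, pot from where it was at the start of the episode above 0.03 m).
It also fails if it takes over 72 s, if anything falls off the work surface, if the arm or the gripper's body presses on something with over 40 N, if the wrist force passes 120 N, or if a joint passes its speed limit or range.

## Working session

There is one attempt and no reset: what is moved stays moved. The work goes in short steps, Python scripts to look and compute and a tool call to move; the robot and the scene stay as the last step left them, time stands still between calls to the robot, and variables do not carry over. Pictures are saved under pics/ and viewed, about 8 in all and at most 12, crops included, and the job is handed in when it is done.

Besides the shell and the picture viewer there is one more tool, called after "Call:" as name(argument=value, ...), one argument or row to a line, values as JSON. servo_tool: Moves the arm, as the interface text tells. Its arguments: {"type":"object","properties":{"linear":{"type":"array","items":{"type":"array","items":{"type":"number"}}},"angular":{"type":"array","items":{"type":"array","items":{"type":"number"}}},"fingers":{"type":"array","items":{"type":"number"}}},"required":["linear","angular","fingers"]}

```bash
mkdir -p pics
cat > h.py <<'E'
import numpy as np, cv2
from station import readout, eyes, ticket, manip
from scipy.spatial.transform import Rotation as R
def grab(n):
    f=eyes.grab_frame(n); np.savez(''+n+'.npz',**f); return f
def load(n): return dict(np.load(''+n+'.npz'))
def foc(f): return f['color'].shape[0]/2/np.tan(np.radians(float(f['fovy']))/2)
def pt(f,u,v,z=None):
    """pixel -> world using depth; or intersect plane world z"""
    k=foc(f); T=np.linalg.inv(f['world_to_cam'])
    d=np.array([(u-f['cx'])/k,-(v-f['cy'])/k,-1])
    if z is None: return T[:3,:3]@(d*f['z_map'][int(round(v)),int(round(u))])+T[:3,3]
    r=T[:3,:3]@d; return T[:3,3]+r*(z-T[2,3])/r[2]
def cloud(f):
    k=foc(f); T=np.linalg.inv(f['world_to_cam']); h,w=f['z_map'].shape
    u,v=np.meshgrid(np.arange(w),np.arange(h)); z=f['z_map']
    P=np.stack([(u-f['cx'])/k*z,-(v-f['cy'])/k*z,-z],-1)
    return P@T[:3,:3].T+T[:3,3]
def save(n,img,s=1):
    cv2.imwrite('pics/'+n+'.png',cv2.resize(img[...,::-1],None,fx=s,fy=s,interpolation=cv2.INTER_CUBIC))
E
python3 - <<'E'
from h import *
s=readout.sense(); print(s); print(manip.grip_depth)
for n in ('scene','side','wrist'):
    f=grab(n); T=np.linalg.inv(f['world_to_cam']); print(n,f['fovy'],f['cx'],f['cy'],T[:3,3].round(3),(-T[:3,2]).round(2),[k for k in f])
a=load('scene')['color'];b=load('side')['color']
save('a',a,1.4); save('b',b,1.4)
E
```

```text
{'t': 0.0, 'q': array([-1.36630697e+00,  3.78092287e-01,  7.96352447e-02,  1.27437355e+00,
        1.94918303e-05,  1.46050448e+00]), 'joint_vel': array([ 3.72899281e-04, -2.74989995e-04,  4.43480736e-05,  5.84731571e-04,
        1.26159500e-03, -1.54011959e-03]), 'effort': array([ 1.88216563e-04, -4.63604879e+01,  2.69875717e+01,  2.09205406e-02,
        9.79985066e-05,  1.71877168e-06]), 'eef_pos': array([ 0.17797833, -0.54645681,  0.40374743]), 'orientation': array([-1.01646198e-03,  9.87639137e-01,  1.56741507e-01, -3.81527913e-05]), 'wrist_force': array([ 1.04138668, -0.69897234,  0.29066392]), 'torque': array([-0.01502166,  0.0222548 ,  0.01707378]), 'grip_width': 0.08529366734693844}
0.1547
scene 45.18080790757186 281.7514095728344 215.51975688880563 [1.279 0.241 1.25 ] [-0.49 -0.16 -0.86] ['color', 'z_map', 'fovy', 'cx', 'cy', 'world_to_cam']
side 50.94172510904043 276.6922018432899 210.94870315727175 [ 0.47  -0.673  0.786] [ 0.12  0.69 -0.71] ['color', 'z_map', 'fovy', 'cx', 'cy', 'world_to_cam']
wrist 59.2479252376796 282.2781011483978 216.46659612110267 [ 0.254 -0.521  0.374] [-0.3  -0.1  -0.95] ['color', 'z_map', 'fovy', 'cx', 'cy', 'world_to_cam']
```

View pics/a.png

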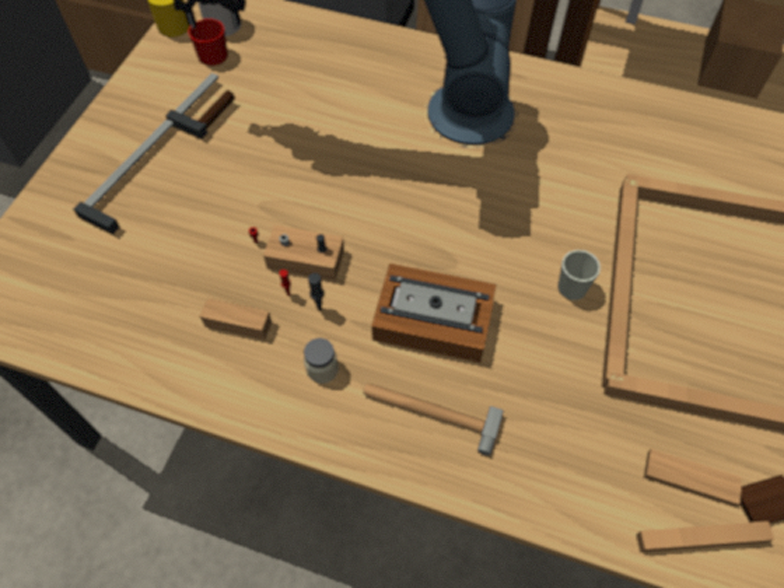

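View pics/b.png

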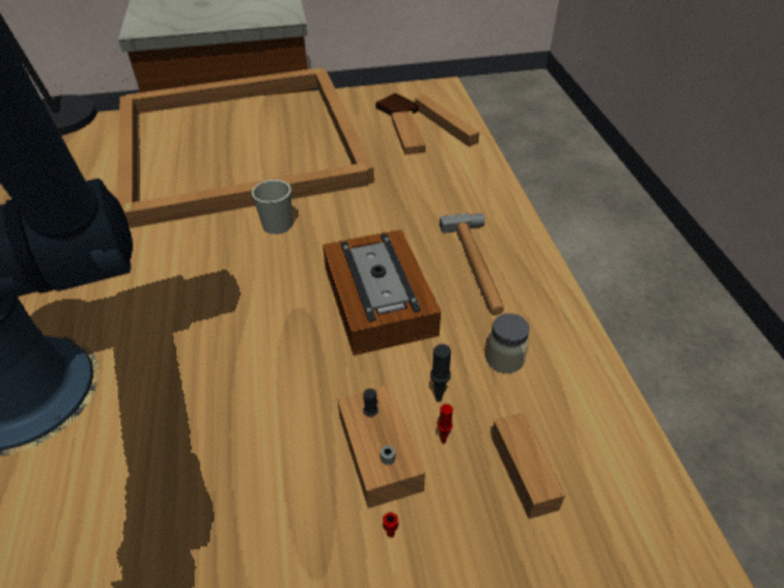

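The drift stands in the block at side-view (264,286) and the bolt at (277,325), in original pixels. The plate is near (270,195). The decoys, which are red or larger, stand next to the block. Next I'll measure positions from depth.

Run:
```python
from h import *
for n in ('scene','side'):
    f=load(n); P=cloud(f)
    pts={'scene':dict(drift=(321,240),bolt=(284,238),boss=(435,300),ha=(410,297),hb=(461,308),jar=(319,347),redd=(285,272),bigd=(316,282),redb=(254,231)),
     'side':dict(drift=(370,395),bolt=(388,450),boss=(378,269),ha=(386,293),hb=(370,255),jar=(510,325),redd=(446,410),bigd=(442,350),redb=(391,518))}[n]
    for k,(u,v) in pts.items(): print(n,k,pt(f,u/1.4,v/1.4).round(4))
    def rect(name,c,r,z0,z1):
        m=(np.hypot(P[...,0]-c[0],P[...,1]-c[1])<r)&(P[...,2]>z0)&(P[...,2]<z1)
        q=P[m][:,:2].astype(np.float32); (cx,cy),(w,h),a=cv2.minAreaRect(q); print(n,name,len(q),cx,cy,w,h,a, P[m][:,2].mean())
    d=pt(f,*(np.array(pts['drift'])/1.4)); b=pt(f,*(np.array(pts['bolt'])/1.4)); bo=pt(f,*(np.array(pts['boss'])/1.4))
    rect('block',(d+b)[:2]/2,.11,.046,.053)
    rect('plinth',bo[:2],.15,.056,.0625)
    rect('plate+guides',bo[:2],.12,.0635,.0685)
    rect('bossN',bo[:2],.03,.0705,.08)
    rect('driftN',d[:2],.03,.07,.11); rect('boltN',b[:2],.025,.058,.08)
```

```text
scene drift [ 0.5367 -0.1675  0.0949]
scene bolt [ 0.5383 -0.2517  0.066 ]
scene boss [0.5847 0.0881 0.0748]
scene ha [0.5843 0.0372 0.0582]
scene hb [0.5739 0.1391 0.0551]
scene jar [ 0.7563 -0.0841  0.0826]
scene redd [ 0.6255 -0.2089  0.0853]
scene bigd [ 0.6453 -0.1318  0.1175]
scene redb [ 0.5256 -0.3302  0.0395]
scene block 885 0.5650908350944519 -0.20923811197280884 0.1486126184463501 0.15112712979316711 8.242874145507812 0.04973620462279426
scene plinth 1700 0.5854960083961487 0.08697741478681564 0.15406294167041779 0.2198195457458496 5.909405708312988 0.05979731238857185
scene plate+guides 1285 0.5878611207008362 0.08761358261108398 0.14828339219093323 0.21767543256282806 5.049888610839844 0.06582815844533378
scene bossN 74 0.5839540958404541 0.085160993039608 0.04610962048172951 0.04232138395309448 44.340972900390625 0.07364178269941915
scene driftN 50 0.5307034254074097 -0.17334330081939697 0.019105279818177223 0.014877739362418652 50.32160568237305 0.08687309965962503
scene boltN 44 0.5390523076057434 -0.2539624273777008 0.02034871280193329 0.018416142091155052 57.2337875
[... 444 characters left out ...]
03314209 0.050231345444929965
side plinth 2178 0.5845059156417847 0.0886499360203743 0.15082411468029022 0.22697941958904266 5.543206691741943 0.06010466481307486
side plate+guides 1540 0.5822886824607849 0.08235263079404831 0.13982027769088745 0.2141769826412201 4.964700698852539 0.0661917690807452
side bossN 70 0.5841524004936218 0.08694645017385483 0.027722474187612534 0.021446170285344124 79.7850112915039 0.07412117096549385
side driftN 115 0.5273682475090027 -0.17481142282485962 0.01662726141512394 0.01771581918001175 7.846581935882568 0.08605746312392006
side boltN 108 0.5372655391693115 -0.2541608512401581 0.018809126690030098 0.018666081130504608 87.62238311767578 0.06710454146089505
```

```bash
cat >> h.py <<'E'
def tool(yaw):  # pointing down, tool x at world yaw (deg)
    c,s=np.cos(np.radians(yaw)),np.sin(np.radians(yaw)); return R.from_matrix([[c,s,0],[s,-c,0],[0,0,-1]])
def pose():
    s=readout.sense(); q=s['orientation']; return s,s['eef_pos'],R.from_quat(q[[1,2,3,0]])
def plan(target,yaw,n,start=None):
    """rows from the current TCP pose (or start) to the target TCP position and yaw"""
    s,p,r=pose()
    if start is not None: p,r=np.array(start[0]),tool(start[1])
    d=(r.inv()*tool(yaw)).as_rotvec(); step=(np.array(target)-p)/n
    cur=r; L=[]; A=[]
    for i in range(n):
        L.append((cur.inv().apply(step)).round(4).tolist()); A.append((np.degrees(d)/n).round(2).tolist()); cur=cur*R.from_rotvec(d/n)
    print('L',L); print('A',A)
E
python3 -c "
from h import *
plan((.535,-.21,.36),186,16)"
```

```text
L [[0.0277, -0.0131, 0.0028], [0.0296, -0.0078, 0.0028], [0.0306, -0.0023, 0.0028], [0.0305, 0.0033, 0.0028], [0.0294, 0.0088, 0.0028], [0.0273, 0.014, 0.0028], [0.0243, 0.0188, 0.0027], [0.0204, 0.0229, 0.0027], [0.0159, 0.0262, 0.0027], [0.0109, 0.0287, 0.0027], [0.0055, 0.0302, 0.0027], [-0.0001, 0.0307, 0.0027], [-0.0057, 0.0301, 0.0027], [-0.0111, 0.0286, 0.0027], [-0.0161, 0.0261, 0.0027], [-0.0206, 0.0227, 0.0027]]
A [[0.0, -0.01, -10.5], [0.0, -0.01, -10.5], [0.0, -0.01, -10.5], [0.0, -0.01, -10.5], [0.0, -0.01, -10.5], [0.0, -0.01, -10.5], [0.0, -0.01, -10.5], [0.0, -0.01, -10.5], [0.0, -0.01, -10.5], [0.0, -0.01, -10.5], [0.0, -0.01, -10.5], [0.0, -0.01, -10.5], [0.0, -0.01, -10.5], [0.0, -0.01, -10.5], [0.0, -0.01, -10.5], [0.0, -0.01, -10.5]]
```

Call:
servo_tool(
  linear=[
    [0.028,-0.013,0.003],
    [0.03,-0.008,0.003],
    [0.031,-0.002,0.003],
    [0.0305,0.003,0.003],
    [0.029,0.009,0.003],
    [0.027,0.014,0.003],
    [0.024,0.019,0.003],
    [0.02,0.023,0.003],
  ],
  angular=[
    [0,0,-10.5],
    [0,0,-10.5],
    [0,0,-10.5],
    [0,0,-10.5],
    [0,0,-10.5],
    [0,0,-10.5],
    [0,0,-10.5],
    [0,0,-10.5],
  ],
  fingers=[0.5,0.5,0.5,0.5,0.5,0.5,0.5,0.5],
)

```text
t: 1.15
eef_pos: [0.3579, -0.3716, 0.3767]
orientation: [-0.003, 0.616, 0.788, 0.002]
wrist_force: [0.8, 0.2, -0.3]
grip_width: 0.0425
```

Call:
servo_tool(
  linear=[
    [0.016,0.026,0.003],
    [0.011,0.029,0.003],
    [0.0055,0.03,0.003],
    [0,0.031,0.003],
    [-0.006,0.03,0.003],
    [-0.011,0.029,0.003],
    [-0.016,0.026,0.003],
    [-0.02,0.023,0.003],
  ],
  angular=[
    [0,0,-10.5],
    [0,0,-10.5],
    [0,0,-10.5],
    [0,0,-10.5],
    [0,0,-10.5],
    [0,0,-10.5],
    [0,0,-10.5],
    [0,0,-10.5],
  ],
  fingers=[0.5,0.5,0.5,0.5,0.5,0.5,0.5,0.5],
)

```text
t: 2.15
eef_pos: [0.5317, -0.1865, 0.3499]
orientation: [-0.003, -0.086, 0.996, 0.005]
wrist_force: [-0.8, -0.5, -0.6]
grip_width: 0.043
```

Run:
```python
from h import *
s,p,r=pose(); print(s['t'],p,r.as_matrix().round(3),s['q'].round(3),s['grip_width'],s['wrist_force'])
f=grab('wrist'); T=np.linalg.inv(f['world_to_cam']); print(T[:3,3],-T[:3,2])
save('c',f['color'],1.4)
```

```text
2.15 [ 0.53168869 -0.18651626  0.34993304] [[-0.985 -0.172 -0.007]
 [-0.172  0.985  0.009]
 [ 0.005  0.01  -1.   ]] [-0.451  0.379 -0.059  1.142  0.005 -0.624] 0.04297594003325632 [-0.80356689 -0.5350975  -0.57850432]
[ 0.4520337  -0.19952148  0.3199859 ] [ 0.30330777  0.06189134 -0.95088057]
```

View pics/c.png

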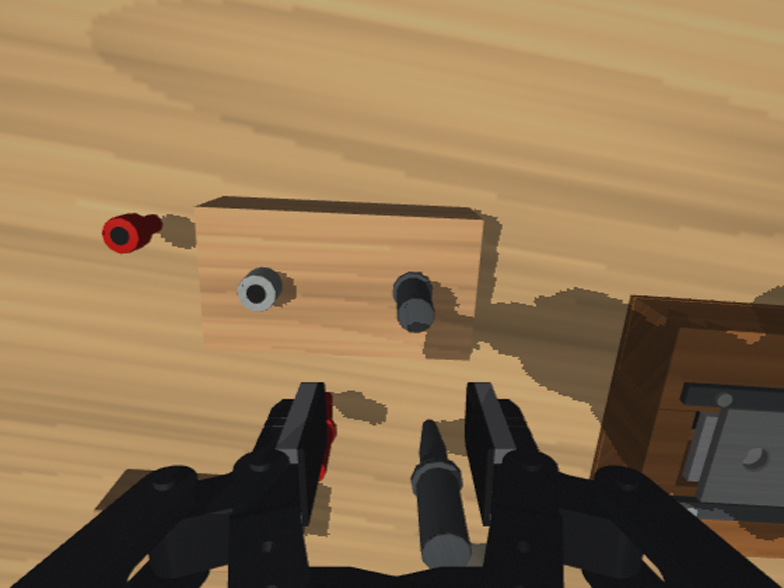

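The wrist picture (1.4x) shows the bolt's top at (257,293), the drift's grip top at (415,316), and the big decoy beyond the right finger.

Run:
```python
from h import *
f=load('wrist')
D=pt(f,415/1.4,316/1.4,.092); B=pt(f,257/1.4,293/1.4,.068); print(D,B, pt(f,755/1.4,457/1.4,.066))
P=cloud(f)
for c,z0,z1 in((D,.088,.1),(B,.064,.075)):
    m=(np.hypot(P[...,0]-c[0],P[...,1]-c[1])<.025)&(P[...,2]>z0)&(P[...,2]<z1); q=P[m]
    print(m.sum(),q.mean(0),cv2.minEnclosingCircle(q[:,:2].astype(np.float32)))
d=D-B; yaw=180+np.degrees(np.arctan2(-d[0],d[1])); print(yaw)
gd=manip.grip_depth
plan((D[0],D[1],.080+gd+.04),yaw,4)
```

```text
[ 0.52945697 -0.17445195  0.092     ] [ 0.53902505 -0.25323802  0.068     ] [0.58978711 0.03746375 0.066     ]
570 [ 0.52815163 -0.17457474  0.09221811] ((0.5288757085800171, -0.17430110275745392), 0.009021278470754623)
612 [ 0.53820454 -0.25320322  0.06842238] ((0.5387803316116333, -0.2534888982772827), 0.010001013055443764)
186.92430618531782
L [[0.0005, 0.0023, 0.0187], [0.0005, 0.0024, 0.0187], [0.0006, 0.0024, 0.0187], [0.0006, 0.0025, 0.0187]]
A [[0.17, -0.05, 0.86], [0.17, -0.05, 0.86], [0.17, -0.05, 0.86], [0.17, -0.05, 0.86]]
```

Run:
```python
from h import *
plan((.529,-.1743,.2517),186,5)
```

```text
L [[0.0005, 0.0018, 0.0196], [0.0005, 0.0019, 0.0196], [0.0005, 0.0019, 0.0196], [0.0006, 0.002, 0.0196], [0.0006, 0.002, 0.0195]]
A [[0.14, -0.04, 0.87], [0.14, -0.04, 0.87], [0.14, -0.04, 0.87], [0.14, -0.04, 0.87], [0.14, -0.04, 0.87]]
```

Call:
servo_tool(
  linear=[
    [0.0005,0.002,0.02],
    [0.0005,0.002,0.02],
    [0.0005,0.002,0.02],
    [0.0005,0.002,0.02],
    [0.0005,0.002,0.018],
    [0,0,0],
  ],
  angular=[
    [0.14,-0.04,0.87],
    [0.14,-0.04,0.87],
    [0.14,-0.04,0.87],
    [0.14,-0.04,0.87],
    [0.14,-0.04,0.87],
    [0,0,0],
  ],
  fingers=[0.5,0.5,0.5,0.5,0.5,0.5],
)

```text
t: 2.95
eef_pos: [0.5288, -0.1721, 0.2471]
orientation: [-0.001, -0.051, 0.999, 0.0]
wrist_force: [-0.1, -0.2, 0.5]
grip_width: 0.0428
```

Run:
```python
from h import *
s,p,r=pose(); print(p, r.as_matrix().round(3)[:,2])
plan((.529,-.1743,.2317),186,2)
```

```text
[ 0.52881766 -0.17210085  0.24707131] [-0.003  0.001 -1.   ]
L [[0.0, -0.0011, 0.0077], [0.0, -0.0011, 0.0077]]
A [[0.03, -0.07, -0.07], [0.03, -0.07, -0.07]]
```

Call:
servo_tool(
  linear=[
    [0,-0.001,0.0077],
    [0,-0.001,0.0075],
    [0,0,0],
    [0,0,0],
    [0,0,0],
    [0,0,0],
    [0,0,0],
  ],
  angular=[
    [0,0,0],
    [0,0,0],
    [0,0,0],
    [0,0,0],
    [0,0,0],
    [0,0,0],
    [0,0,0],
  ],
  fingers=[0.5,0.5,0.5,0,0,0,0],
)

```text
t: 3.82
eef_pos: [0.5299, -0.1751, 0.2331]
orientation: [0.0, -0.051, 0.999, -0.0]
wrist_force: [-0.8, 0.4, -1.1]
grip_width: 0.0163
```

Run:
```python
from h import *
s,p,r=pose(); print(p, r.as_matrix().round(3)[:,2],s['wrist_force'],s['grip_width'])
plan((.529,-.1743,.33),186,4)
plan((.585,.04,.33),185.4,8,((.529,-.1743,.33),186))
```

```text
[ 0.52994875 -0.17506616  0.23305217] [ 0.    -0.001 -1.   ] [-0.84162607  0.36929455 -1.09109526] 0.01630832401141621
L [[0.0002, 0.0002, -0.0242], [0.0002, 0.0002, -0.0242], [0.0002, 0.0002, -0.0242], [0.0002, 0.0002, -0.0242]]
A [[-0.01, 0.0, -0.04], [-0.01, 0.0, -0.04], [-0.01, 0.0, -0.04], [-0.01, 0.0, -0.04]]
L [[-0.0098, 0.0259, 0.0], [-0.0097, 0.0259, 0.0], [-0.0097, 0.0259, 0.0], [-0.0097, 0.0259, 0.0], [-0.0096, 0.026, 0.0], [-0.0096, 0.026, 0.0], [-0.0096, 0.026, 0.0], [-0.0095, 0.026, 0.0]]
A [[0.0, 0.0, 0.07], [0.0, 0.0, 0.07], [0.0, 0.0, 0.07], [0.0, 0.0, 0.07], [0.0, 0.0, 0.07], [0.0, 0.0, 0.07], [0.0, 0.0, 0.07], [0.0, 0.0, 0.07]]
```

Call:
servo_tool(
  linear=[
    [0,0,-0.024],
    [0,0,-0.024],
    [0,0,-0.024],
    [0,0,-0.026],
  ],
  angular=[
    [0,0,0],
    [0,0,0],
    [0,0,0],
    [0,0,0],
  ],
  fingers=[0,0,0,0],
)

```text
t: 4.32
eef_pos: [0.5289, -0.1745, 0.3306]
orientation: [-0.002, -0.051, 0.999, 0.001]
wrist_force: [0.7, -0.5, -0.7]
grip_width: 0.0163
```

Run:
```python
from h import *
s,p,r=pose(); print(p, r.as_matrix().round(3)[:,2],s['wrist_force'],s['grip_width'])
plan((.612,.085,.335),185.4,8)
```

```text
[ 0.5289435  -0.17451668  0.33063168] [-0.005  0.002 -1.   ] [ 0.67115988 -0.45743321 -0.66942581] 0.016273003706487654
L [[-0.0136, 0.0312, -0.0005], [-0.0136, 0.0312, -0.0005], [-0.0136, 0.0312, -0.0005], [-0.0135, 0.0313, -0.0005], [-0.0135, 0.0313, -0.0005], [-0.0135, 0.0313, -0.0005], [-0.0134, 0.0313, -0.0005], [-0.0134, 0.0313, -0.0005]]
A [[0.02, -0.03, 0.05], [0.02, -0.03, 0.05], [0.02, -0.03, 0.05], [0.02, -0.03, 0.05], [0.02, -0.03, 0.05], [0.02, -0.03, 0.05], [0.02, -0.03, 0.05], [0.02, -0.03, 0.05]]
```

Call:
servo_tool(
  linear=[
    [-0.0135,0.031,0],
    [-0.0135,0.031,0],
    [-0.0135,0.031,0],
    [-0.0135,0.031,0],
    [-0.0135,0.031,0],
    [-0.0135,0.031,0],
    [-0.0135,0.031,0],
    [-0.0135,0.031,0],
  ],
  angular=[
    [0,0,0],
    [0,0,0],
    [0,0,0],
    [0,0,0],
    [0,0,0],
    [0,0,0],
    [0,0,0],
    [0,0,0],
  ],
  fingers=[0,0,0,0,0,0,0,0],
)

```text
t: 5.32
eef_pos: [0.6141, 0.0881, 0.3322]
orientation: [-0.001, -0.048, 0.999, -0.0]
wrist_force: [0.3, -0.8, -2.3]
grip_width: 0.016
```

Call:
servo_tool(
  linear=[
    [0,0,0],
    [0,0,0],
  ],
  angular=[
    [0,0,0],
    [0,0,0],
  ],
  fingers=[0,0],
)

```text
t: 5.58
eef_pos: [0.6141, 0.0902, 0.3314]
orientation: [-0.002, -0.05, 0.999, -0.001]
wrist_force: [-0.5, -0.5, -1.9]
grip_width: 0.0166
```

Run:
```python
from h import *
s,p,r=pose(); print(s['t'],p, r.as_matrix().round(3)[:,2],s['wrist_force'],s['grip_width'])
f=grab('wrist'); save('d',f['color'],1.4)
```

```text
5.575 [0.61413447 0.09016146 0.33138785] [-0.003 -0.001 -1.   ] [-0.52971332 -0.53467681 -1.89951155] 0.01663172030432052
```

View pics/d.png

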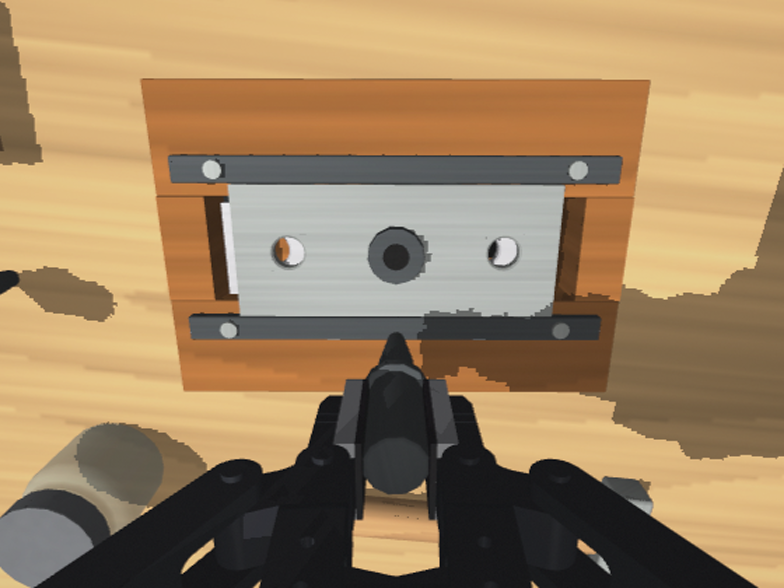

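The wrist view (1.4x) shows plate hole a at (290,251), hole b at (503,251) and the boss at (397,255). The strip's hole shows as a crescent on the left, the -y side, and the strip also sticks out past the plate's -y end. I'll enlarge the holes to measure the offset.

Run:
```python
from h import *
f=load('wrist'); c=f['color']
a=c[162:197,185:230]; b=c[162:197,337:382]
e=c[140:215,140:185]
k=lambda x,s: cv2.resize(x,None,fx=s,fy=s,interpolation=cv2.INTER_CUBIC)
A=k(a,8);B=k(b,8); save('e',np.hstack([A,np.zeros((280,10,3),np.uint8),B]))
P=cloud(f)
for n,u in(('a',290),('b',503),('boss',397)): print(n,pt(f,u/1.4,(255 if n=='boss' else 251)/1.4,.066 if n!='boss' else .074))
# plate ends at row of mid, strip end
for row in (160,180,200): print(row,(P[row,150:180,2]*1000).round(0).astype(int), c[row,150:180].mean(1).astype(int))
```

```text
a [0.59012404 0.03900642 0.066     ]
b [0.5802274  0.13725552 0.066     ]
boss [0.58522481 0.08836718 0.074     ]
160 [55 54 51 49 47 45 44 40 38 38 60 59 59 60 59 59 67 66 67 66 67 65 66 66
 66 68 66 66 67 66] [ 43  41  43  42  41  42  41  42  80 167 228 228 227 228 225 209 191 191
 191 191 191 191 191 191 191 191 191 190 190 190]
180 [61 58 55 54 53 50 49 46 45 44 40 38 59 59 59 59 59 65 68 67 67 68 68 68
 66 67 68 66 66 67] [ 45  44  44  44  43  43  44  43  42  42  78 164 224 224 224 224 221 204
 186 186 186 186 186 186 186 186 186 186 186 186]
200 [60 60 61 60 57 55 53 51 47 47 45 41 41 38 60 60 60 60 59 66 67 67 68 68
 68 66 65 67 66 66] [124 114  61  45  46  45  45  45  45  44  45  44  59 139 222 222 222 222
 220 205 189 189 190 190 190 190 191 191 191 191]
```

View pics/e.png

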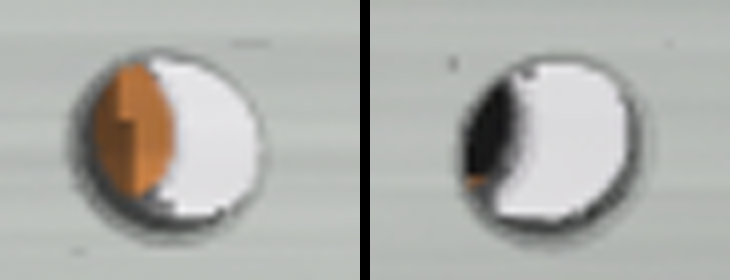

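Run:
```python
from h import *
f=load('wrist')
o=lambda u0,u,v:(u0+(u+.5)/8-.5,162+(v+.5)/8-.5)
a=pt(f,*o(185,167,146),.066); b=pt(f,*o(337,551-370,147),.066)
ax=(b-a)[:2]; print(a,b,np.linalg.norm(ax)); ax/=np.linalg.norm(ax); print('yaw',np.degrees(np.arctan2(-ax[0],ax[1])))
ea=pt(f,*o(185,176,130),.059); eb=pt(f,*o(337,520-370,140),.059)
for h,e in((a,ea),(b,eb)): print('d', (e-h)[:2]@ax-7.25e-3)
# strip end vs plate end at row 180
s=pt(f,161,180,.059); p=pt(f,167,180,.066); print('ends',((s-p)[:2]@ax)-.002, 'plate centre from end',p[:2]+.075*ax, 'mid',(a+b)/2)
```

```text
[0.5905841  0.03791689 0.066     ] [0.58065988 0.137263   0.066     ] 0.09984057038160181
yaw 5.704658297527388
d -0.007904622497272858
d -0.008400082411737796
ends -0.008252937290499564 plate centre from end [0.58575708 0.08769488] mid [0.58562199 0.08758994 0.066     ]
```

Run:
```python
from h import *
f=load('wrist'); P=cloud(f)
s,p,r=pose()
m=(np.hypot(P[...,0]-p[0],P[...,1]-p[1])<.03)&(P[...,2]>.09)&(P[...,2]<.18)
q=P[m]
for z in np.arange(.10,.18,.006):
    k=q[(q[:,2]>=z)&(q[:,2]<z+.006)]
    if len(k): 
        t=r.inv().apply(k-p); print(round(z,3),len(k),'x',t[:,0].min().round(4),t[:,0].max().round(4),'y',t[:,1].min().round(4),t[:,1].max().round(4),((t[:,1].min()+t[:,1].max())/2).round(4))
print(pt(f,397/1.4,335/1.4,.1063),p)
```

```text
0.106 26 x 0.0019 0.0049 y -0.0029 0.0043 0.0007
0.112 39 x 0.0022 0.0054 y -0.0034 0.0048 0.0007
0.118 50 x 0.0024 0.0064 y -0.0043 0.0057 0.0007
0.124 61 x 0.0025 0.0071 y -0.0052 0.0065 0.0007
0.13 109 x 0.0023 0.0075 y -0.0051 0.007 0.0009
0.136 49 x 0.0053 0.0079 y -0.0039 0.0053 0.0007
0.148 373 x 0.003 0.0119 y -0.0091 0.0104 0.0006
0.154 223 x 0.0037 0.0118 y -0.0075 0.0089 0.0007
0.16 424 x 0.0039 0.0116 y -0.0184 0.0203 0.0009
0.166 758 x 0.0032 0.0121 y -0.021 0.0224 0.0007
0.172 852 x 0.0038 0.012 y -0.0211 0.0226 0.0007
0.178 323 x 0.0036 0.0117 y -0.0209 0.0224 0.0007
[0.61083808 0.09090364 0.1063    ] [0.61412512 0.09004171 0.33141317]
```

Run:
```python
from h import *
plan((.5818,.1367,.305),185.7,4)
```

```text
L [[0.0069, 0.0124, 0.0066], [0.0069, 0.0124, 0.0066], [0.0069, 0.0124, 0.0066], [0.0069, 0.0124, 0.0066]]
A [[-0.01, -0.04, 0.0], [-0.01, -0.04, 0.0], [-0.01, -0.04, 0.0], [-0.01, -0.04, 0.0]]
```

Call:
servo_tool(
  linear=[
    [0.007,0.0124,0.0065],
    [0.007,0.0124,0.0065],
    [0.007,0.0124,0.0065],
    [0.007,0.0124,0.006],
    [0,0,0],
    [0,0,0],
  ],
  angular=[
    [0,0,0],
    [0,0,0],
    [0,0,0],
    [0,0,0],
    [0,0,0],
    [0,0,0],
  ],
  fingers=[0,0,0,0,0,0],
)

```text
t: 6.38
eef_pos: [0.5774, 0.1385, 0.3038]
orientation: [-0.003, -0.049, 0.999, -0.0]
wrist_force: [0.7, 0.5, -1.7]
grip_width: 0.0163
```

Run:
```python
from h import *
s,p,r=pose(); print(s['wrist_force'],p,r.as_matrix()[:,2].round(4))
plan((.5818,.1367,.287),185.7,3)
```

```text
[ 0.68587985  0.48854734 -1.72095175] [0.57744558 0.13851683 0.30375597] [-0.005 -0.001 -1.   ]
L [[-0.0014, -0.0007, 0.0056], [-0.0014, -0.0007, 0.0056], [-0.0014, -0.0007, 0.0056]]
A [[-0.01, -0.1, -0.03], [-0.01, -0.1, -0.03], [-0.01, -0.1, -0.03]]
```

Call:
servo_tool(
  linear=[
    [-0.002,-0.001,0],
    [-0.0022,-0.001,0],
    [0,0,0],
  ],
  angular=[
    [0,-0.15,0],
    [0,-0.15,0],
    [0,0,0],
  ],
  fingers=[0,0,0],
)

```text
t: 6.75
eef_pos: [0.5832, 0.1361, 0.3044]
orientation: [0.001, -0.048, 0.999, -0.0]
wrist_force: [0.1, -0.4, -1.9]
grip_width: 0.0164
```

Run:
```python
from h import *
s,p,r=pose(); print(s['wrist_force'],p,r.as_matrix()[:,2].round(4), 'tip',p+r.apply([.001,.0007,.2251]))
plan((.5818,.1367,.287),185.7,4)
f=grab('wrist'); save('f',f['color'][140:330,180:400],3.5)
```

```text
[ 0.12709635 -0.41012472 -1.89791861] [0.58322645 0.13609131 0.30441591] [ 2.7e-03 -6.0e-04 -1.0e+00] tip [0.58277378 0.13654753 0.07931352]
L [[0.0004, 0.0002, 0.0044], [0.0003, 0.0002, 0.0044], [0.0003, 0.0002, 0.0044], [0.0003, 0.0002, 0.0044]]
A [[-0.01, 0.04, -0.04], [-0.01, 0.04, -0.04], [-0.01, 0.04, -0.04], [-0.01, 0.04, -0.04]]
```

View pics/f.png

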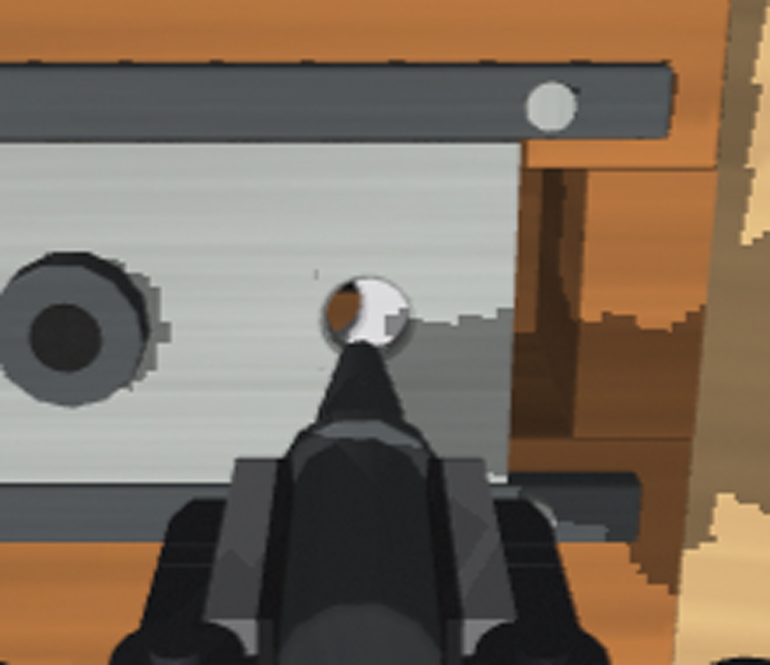

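The tip is at (362,345) in the crop and hole b's centre at (366,317), with the tip still 13 mm up, so they line up. I'll descend just into the plate's hole.

Call:
servo_tool(
  linear=[
    [0.0005,0.0004,0.0045],
    [0.0005,0.0004,0.0045],
    [0.0002,0,0.003],
    [0,0,0.002],
    [0,0,0],
  ],
  angular=[
    [0,0.08,0],
    [0,0.08,0],
    [0,0,0],
    [0,0,0],
    [0,0,0],
  ],
  fingers=[0,0,0,0,0],
)

```text
t: 7.42
eef_pos: [0.5816, 0.1367, 0.2889]
orientation: [-0.001, -0.048, 0.999, -0.001]
wrist_force: [-0.1, -0.0, -1.8]
grip_width: 0.0168
```

Run:
```python
from h import *
f=load('wrist'); print('tip cam',pt(f,180+362/3.5,140+347/3.5,.0793),'hole',pt(f,180+366/3.5,140+318/3.5,.066))
s,p,r=pose(); print(s['wrist_force'],p,r.as_matrix()[:,2].round(4), 'tip',p+r.apply([.001,.0007,.2251]))
```

```text
tip cam [0.58108896 0.13686982 0.0793    ] hole [0.58102519 0.13757478 0.066     ]
[-0.05644795 -0.03058669 -1.8022298 ] [0.58155085 0.13665685 0.28888555] [-0.0016 -0.0011 -1.    ] tip [0.58013733 0.13701489 0.06378697]
```

Call:
servo_tool(
  linear=[
    [0,-0.001,0.001],
    [0,-0.0015,0.001],
    [0,-0.0015,0],
    [0,-0.0015,0],
    [0,0,0],
  ],
  angular=[
    [0,-0.05,0],
    [0,-0.05,0],
    [0,0,0],
    [0,0,0],
    [0,0,0],
  ],
  fingers=[0,0,0,0,0],
)

```text
t: 8.05
eef_pos: [0.5821, 0.1321, 0.287]
orientation: [0.0, -0.049, 0.999, 0.002]
wrist_force: [0.7, 2.0, -2.5]
grip_width: 0.0164
```

Run:
```python
from h import *
s,p,r=pose(); print(s['wrist_force'],p,r.as_matrix()[:,2].round(4), 'tip',p+r.apply([.001,.0007,.2251]))
```

```text
[ 0.67362383  2.01736806 -2.54385095] [0.58208711 0.13209805 0.28703944] [ 5.0e-04  3.9e-03 -1.0e+00] tip [0.58113323 0.13356678 0.06194294]
```

Call:
servo_tool(
  linear=[
    [0,-0.0014,0],
    [0,-0.0014,0],
    [0,-0.0014,0],
    [0,-0.001,0],
    [0,0,0],
  ],
  angular=[
    [0.1,0,0],
    [0.1,0,0],
    [0.1,0,0],
    [0,0,0],
    [0,0,0],
  ],
  fingers=[0,0,0,0,0],
)

```text
t: 8.68
eef_pos: [0.5825, 0.1276, 0.287]
orientation: [0.0, -0.049, 0.999, 0.001]
wrist_force: [0.1, 3.7, -2.4]
grip_width: 0.0162
```

Run:
```python
from h import *
s,p,r=pose(); print(s['wrist_force'],p,r.as_matrix()[:,2].round(4), 'tip',p+r.apply([.001,.0007,.2251]))
```

```text
[ 0.09175845  3.65151949 -2.39005857] [0.5825101  0.12759332 0.28702108] [ 7.0e-04  1.6e-03 -1.0e+00] tip [0.58161276 0.1285628  0.06192164]
```

Call:
servo_tool(
  linear=[
    [0,0,0.0015],
    [0,0,0.0015],
    [0,0,0.0015],
    [0,0,0.0015],
    [0,0,0],
  ],
  angular=[
    [0,0,0],
    [0,0,0],
    [0,0,0],
    [0,0,0],
    [0,0,0],
  ],
  fingers=[0,0,0,0,0],
)

```text
t: 9.3
eef_pos: [0.5828, 0.1277, 0.2819]
orientation: [0.001, -0.049, 0.999, 0.001]
wrist_force: [-0.5, 4.3, -1.4]
grip_width: 0.0163
```

Run:
```python
from h import *
s,p,r=pose(); print(s['wrist_force'],p,r.as_matrix()[:,2].round(4), 'tip',p+r.apply([.001,.0007,.2251]))
```

```text
[-0.52213561  4.25379263 -1.40468413] [0.5827719  0.12769501 0.28193359] [ 0.0026  0.0019 -1.    ] tip [0.58229313 0.1287318  0.05683318]
```

Call:
servo_tool(
  linear=[
    [0.0002,0,0.002],
    [0.0002,0,0.002],
    [0.0001,0,0.002],
    [0,0,0.002],
    [0,0,0],
  ],
  angular=[
    [0.03,0.07,0],
    [0.03,0.07,0],
    [0.03,0,0],
    [0,0,0],
    [0,0,0],
  ],
  fingers=[0,0,0,0,0],
)

```text
t: 9.93
eef_pos: [0.5826, 0.1277, 0.2735]
orientation: [0.001, -0.049, 0.999, -0.0]
wrist_force: [-1.8, 3.3, -0.4]
grip_width: 0.0165
```

Run:
```python
from h import *
s,p,r=pose(); print(s['wrist_force'],s['torque'],p,r.as_matrix()[:,2].round(4), 'tip',p+r.apply([.001,.0007,.2251]))
```

```text
[-1.76454053  3.31251954 -0.37557004] [ 0.98857258  0.07055071 -0.01658765] [0.58263797 0.12767988 0.27348475] [ 1.2e-03 -1.0e-04 -1.0e+00] tip [0.58185088 0.12825915 0.04838356]
```

Call:
servo_tool(
  linear=[
    [0.0004,0,0.002],
    [0.0004,0,0.002],
    [0,0,0.002],
    [0,0,0.002],
    [0,0,0],
  ],
  angular=[
    [0,0.03,0],
    [0,0.03,0],
    [0,0,0],
    [0,0,0],
    [0,0,0],
  ],
  fingers=[0,0,0,0,0],
)

```text
t: 10.55
eef_pos: [0.5823, 0.1276, 0.2651]
orientation: [0.001, -0.049, 0.999, -0.0]
wrist_force: [0.5, 3.9, -0.3]
grip_width: 0.0161
```

```bash
cat > st.py <<'E'
from h import *
s,p,r=pose(); print(s['t'],s['wrist_force'].round(2),s['torque'].round(2),p.round(4),r.as_matrix()[:,2].round(4), 'tip',(p+r.apply([.001,.0007,.2251])).round(4))
E
python3 st.py
```

```text
10.55 [ 0.47  3.89 -0.29] [ 0.96 -0.15 -0.03] [0.5823 0.1276 0.2651] [ 1.6e-03 -2.0e-04 -1.0e+00] tip [0.5816 0.1281 0.04  ]
```

Call:
servo_tool(
  linear=[
    [0,0,0.0015],
    [0,0,0.0015],
    [0,0,0.0015],
    [0,0,0.0015],
    [0,0,0],
  ],
  angular=[
    [0,0.05,0],
    [0,0.05,0],
    [0,0,0],
    [0,0,0],
    [0,0,0],
  ],
  fingers=[0,0,0,0,0],
)

```text
t: 11.18
eef_pos: [0.5826, 0.1276, 0.2588]
orientation: [0.0, -0.049, 0.999, -0.0]
wrist_force: [0.8, 3.4, 0.4]
grip_width: 0.0164
```

```bash
python3 st.py
```

```text
11.175 [0.84 3.39 0.42] [ 0.96 -0.15  0.  ] [0.5826 0.1276 0.2588] [ 3.e-04 -1.e-04 -1.e+00] tip [0.5816 0.1282 0.0337]
```

Call:
servo_tool(
  linear=[
    [0,0,0.0015],
    [0,0,0.0015],
    [0,0,0.0015],
    [0,0,0.0015],
    [0,0,0.001],
    [0,0,0],
  ],
  angular=[
    [0,0,0],
    [0,0,0],
    [0,0,0],
    [0,0,0],
    [0,0,0],
    [0,0,0],
  ],
  fingers=[0,0,0,0,0,0],
)

```text
t: 11.92
eef_pos: [0.5826, 0.1278, 0.2514]
orientation: [0.0, -0.049, 0.999, 0.0]
wrist_force: [0.5, 3.8, -0.0]
grip_width: 0.0162
```

```bash
python3 st.py
```

```text
11.925 [ 0.47  3.77 -0.03] [ 0.97 -0.12  0.03] [0.5826 0.1278 0.2514] [ 4.e-04  1.e-04 -1.e+00] tip [0.5816 0.1284 0.0263]
```

Call:
servo_tool(
  linear=[
    [0,0,0.001],
    [0,0,0.0008],
    [0,0,0.0006],
    [0,0,0],
  ],
  angular=[
    [0,0,0],
    [0,0,0],
    [0,0,0],
    [0,0,0],
  ],
  fingers=[0,0,0,0],
)

```text
t: 12.42
eef_pos: [0.5826, 0.1278, 0.249]
orientation: [0.0, -0.049, 0.999, 0.0]
wrist_force: [0.1, 4.4, 0.9]
grip_width: 0.0165
```

```bash
python3 st.py
```

```text
12.425 [0.07 4.41 0.92] [ 0.97 -0.05 -0.03] [0.5826 0.1278 0.249 ] [ 5.e-04  1.e-04 -1.e+00] tip [0.5816 0.1284 0.0239]
```

Call:
servo_tool(
  linear=[
    [0,0,0.0006],
    [0,0,0.0004],
    [0,0,0],
  ],
  angular=[
    [0,0,0],
    [0,0,0],
    [0,0,0],
  ],
  fingers=[0,0,0],
)

```text
t: 12.8
eef_pos: [0.5825, 0.1278, 0.2491]
orientation: [0.001, -0.049, 0.999, 0.0]
wrist_force: [-0.4, 4.0, 2.1]
grip_width: 0.0163
```

```bash
python3 st.py
```

```text
12.8 [-0.37  4.02  2.13] [0.97 0.06 0.02] [0.5825 0.1278 0.2491] [ 1.2e-03  1.0e-04 -1.0e+00] tip [0.5817 0.1284 0.024 ]
```

Call:
servo_tool(
  linear=[
    [0,0,0],
    [0,0,0],
    [0,0,0],
    [0,0,-0.01],
    [0,0,-0.03],
    [0,0,-0.04],
    [0,0,-0.04],
  ],
  angular=[
    [0,0,0],
    [0,0,0],
    [0,0,0],
    [0,0,0],
    [0,0,0],
    [0,0,0],
    [0,0,0],
  ],
  fingers=[0.4,0.4,0.4,0.4,0.4,0.4,0.4],
)

```text
t: 13.68
eef_pos: [0.5807, 0.1257, 0.3684]
orientation: [-0.005, -0.048, 0.999, -0.005]
wrist_force: [0.6, 0.3, -0.3]
grip_width: 0.0342
```

Run:
```python
from h import *
import runpy; runpy.run_path('st.py')
f=grab('wrist'); save('g',f['color'],1.4)
plan((.5395,-.254,.36),186.5,8)
```

```text
13.675 [ 0.63  0.33 -0.29] [-0.03 -0.05  0.03] [0.5807 0.1257 0.3684] [-0.0092 -0.0096 -0.9999] tip [0.5776 0.1241 0.1434]
L [[0.0098, -0.0467, 0.0023], [0.0099, -0.0467, 0.0022], [0.01, -0.0467, 0.0022], [0.0101, -0.0467, 0.0021], [0.0103, -0.0467, 0.002], [0.0104, -0.0466, 0.002], [0.0105, -0.0466, 0.0019], [0.0106, -0.0466, 0.0019]]
A [[-0.06, -0.01, -0.13], [-0.06, -0.01, -0.13], [-0.06, -0.01, -0.13], [-0.06, -0.01, -0.13], [-0.06, -0.01, -0.13], [-0.06, -0.01, -0.13], [-0.06, -0.01, -0.13], [-0.06, -0.01, -0.13]]
```

View pics/g.png

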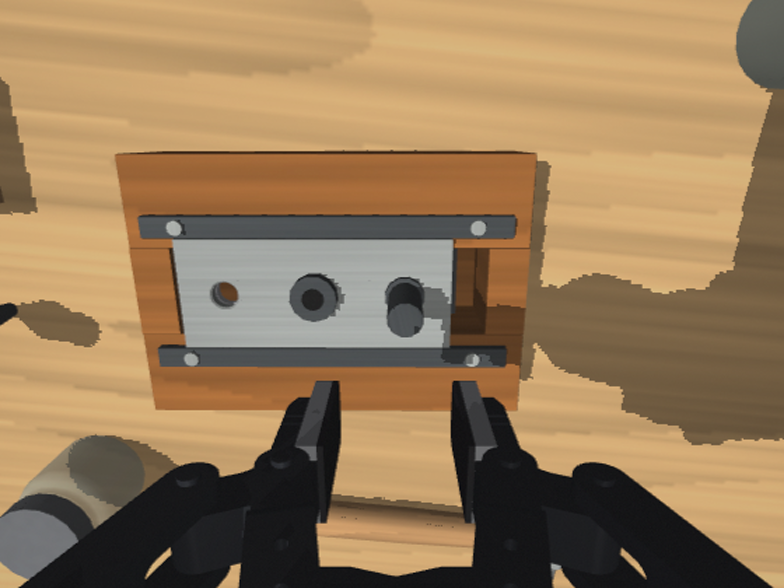

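The drift is seated: its collar is on the plate at (405,290) in the 1.4x view. Hole a at (224,294) is now clear right through. Next is the bolt.

Call:
servo_tool(
  linear=[
    [0.01,-0.0465,0.002],
    [0.01,-0.0465,0.002],
    [0.01,-0.0465,0.002],
    [0.01,-0.0465,0.002],
    [0.01,-0.0465,0.002],
    [0.01,-0.0465,0.002],
    [0.01,-0.0465,0.002],
    [0.01,-0.0465,0.002],
  ],
  angular=[
    [-0.06,0,-0.1],
    [-0.06,0,-0.1],
    [-0.06,0,-0.1],
    [-0.06,0,-0.1],
    [-0.06,0,-0.1],
    [-0.06,0,-0.1],
    [-0.06,0,-0.1],
    [-0.06,0,-0.1],
  ],
  fingers=[0.45,0.45,0.45,0.45,0.45,0.45,0.45,0.45],
)

```text
t: 14.72
eef_pos: [0.542, -0.2612, 0.3694]
orientation: [0.007, -0.059, 0.998, -0.003]
wrist_force: [0.4, 0.4, 0.9]
grip_width: 0.0382
```

Call:
servo_tool(
  linear=[
    [0,0,0],
    [0,0,0],
  ],
  angular=[
    [0,0,0],
    [0,0,0],
  ],
  fingers=[0.45,0.45],
)

```text
t: 14.98
eef_pos: [0.5413, -0.2645, 0.3699]
orientation: [0.007, -0.056, 0.998, -0.004]
wrist_force: [0.2, 0.3, -0.7]
grip_width: 0.0382
```

Run:
```python
from h import *
f=load('wrist'); print('hole a',pt(f,224/1.4,294/1.4,.066),'drift',pt(f,405/1.4,320/1.4,.108))
import runpy; runpy.run_path('st.py')
plan((.539,-.2535,.252),186.5,4)
```

```text
hole a [0.59139254 0.02949691 0.066     ] drift [0.58177177 0.12871122 0.108     ]
14.975 [ 0.16  0.32 -0.73] [ 0.03  0.02 -0.02] [ 0.5413 -0.2645  0.3699] [ 0.0143 -0.0063 -0.9999] tip [ 0.5435 -0.2653  0.1448]
L [[0.0007, 0.003, 0.0294], [0.0006, 0.003, 0.0294], [0.0005, 0.0029, 0.0294], [0.0004, 0.0028, 0.0295]]
A [[-0.11, 0.19, -0.02], [-0.11, 0.19, -0.02], [-0.11, 0.19, -0.02], [-0.11, 0.19, -0.02]]
```

Call:
servo_tool(
  linear=[
    [0.0007,0.003,0.029],
    [0.0006,0.003,0.029],
    [0.0005,0.003,0.029],
    [0.0004,0.0025,0.029],
    [0,0,0],
  ],
  angular=[
    [-0.11,0.19,0],
    [-0.11,0.19,0],
    [-0.11,0.19,0],
    [-0.11,0.19,0],
    [0,0,0],
  ],
  fingers=[0.45,0.45,0.45,0.45,0.45],
)

```text
t: 15.6
eef_pos: [0.5406, -0.2473, 0.2537]
orientation: [0.001, -0.06, 0.998, -0.001]
wrist_force: [-0.0, -0.5, 0.0]
grip_width: 0.0389
```

Run:
```python
from h import *
import runpy; runpy.run_path('st.py')
plan((.539,-.2535,.2270),186.5,3)
```

```text
15.6 [-0.01 -0.48  0.01] [ 0.02  0.08 -0.01] [ 0.5406 -0.2473  0.2537] [ 0.003  -0.0015 -1.    ] tip [ 0.5402 -0.2471  0.0286]
L [[0.0008, -0.002, 0.0089], [0.0008, -0.002, 0.0089], [0.0008, -0.002, 0.0089]]
A [[-0.04, 0.05, 0.14], [-0.04, 0.05, 0.14], [-0.04, 0.05, 0.14]]
```

Call:
servo_tool(
  linear=[
    [0.0008,-0.003,0.005],
    [0.0008,-0.003,0.005],
    [0,0,0],
    [0,0,0.005],
    [0,0,0.005],
    [0,0,0.003],
    [0,0,0],
  ],
  angular=[
    [-0.04,0.05,0],
    [-0.04,0.05,0],
    [0,0,0],
    [0,0,0],
    [0,0,0],
    [0,0,0],
    [0,0,0],
  ],
  fingers=[0.45,0.45,0.45,0.45,0.45,0.45,0.45],
)

```text
t: 16.48
eef_pos: [0.5418, -0.2543, 0.2339]
orientation: [0.004, -0.061, 0.998, -0.002]
wrist_force: [-0.3, 0.1, 0.2]
grip_width: 0.0386
```

Run:
```python
from h import *
import runpy; runpy.run_path('st.py')
plan((.539,-.2535,.2270),186.5,2)
```

```text
16.475 [-0.29  0.14  0.16] [0.02 0.01 0.02] [ 0.5418 -0.2543  0.2339] [ 0.0073 -0.0043 -1.    ] tip [ 0.5424 -0.2547  0.0088]
L [[0.0014, 0.0006, 0.0035], [0.0014, 0.0006, 0.0035]]
A [[-0.15, 0.19, 0.25], [-0.15, 0.19, 0.25]]
```

Call:
servo_tool(
  linear=[
    [0.0014,0.0004,0.0035],
    [0.001,0.0004,0.003],
    [0,0,0],
  ],
  angular=[
    [-0.15,0.19,0.2],
    [-0.15,0.19,0.2],
    [0,0,0],
  ],
  fingers=[0.45,0.45,0.45],
)

```text
t: 16.85
eef_pos: [0.5392, -0.2537, 0.2269]
orientation: [-0.0, -0.057, 0.998, 0.0]
wrist_force: [-0.0, -0.3, -0.2]
grip_width: 0.0387
```

Run:
```python
from h import *
import runpy; runpy.run_path('st.py')
plan((.539,-.2535,.2270),186.5,2)
```

```text
16.85 [-0.02 -0.31 -0.19] [-0.02 -0.03 -0.01] [ 0.5392 -0.2537  0.2269] [-7.e-04  6.e-04 -1.e+00] tip [ 0.5379 -0.253   0.0018]
L [[0.0001, 0.0001, -0.0], [0.0001, 0.0001, -0.0]]
A [[0.02, -0.02, 0.03], [0.02, -0.02, 0.03]]
```

Well placed, so I'll grip and lift.

Call:
servo_tool(
  linear=[
    [0,0,0],
    [0,0,0],
    [0,0,0],
    [0,0,0],
    [0,0,-0.015],
    [0,0,-0.03],
    [0,0,-0.03],
    [0,0,-0.03],
  ],
  angular=[
    [0,0,0],
    [0,0,0],
    [0,0,0],
    [0,0,0],
    [0,0,0],
    [0,0,0],
    [0,0,0],
    [0,0,0],
  ],
  fingers=[0,0,0,0,0,0,0,0],
)

```text
t: 17.85
eef_pos: [0.5383, -0.2533, 0.335]
orientation: [-0.002, -0.057, 0.998, 0.001]
wrist_force: [-0.4, -0.2, -0.0]
grip_width: 0.0174
```

Run:
```python
from h import *
import runpy; runpy.run_path('st.py')
print(readout.sense()['grip_width'])
plan((.605,.03,.332),185.7,8)
```

```text
17.85 [-0.42 -0.16 -0.01] [-0.01  0.04  0.02] [ 0.5383 -0.2533  0.335 ] [-0.0043  0.0028 -1.    ] tip [ 0.5362 -0.2521  0.1099]
0.017407352646218212
L [[-0.0123, 0.0342, 0.0004], [-0.0123, 0.0342, 0.0004], [-0.0122, 0.0343, 0.0004], [-0.0121, 0.0343, 0.0004], [-0.0121, 0.0343, 0.0004], [-0.012, 0.0343, 0.0004], [-0.0119, 0.0344, 0.0004], [-0.0119, 0.0344, 0.0004]]
A [[0.02, -0.03, 0.11], [0.02, -0.03, 0.11], [0.02, -0.03, 0.11], [0.02, -0.03, 0.11], [0.02, -0.03, 0.11], [0.02, -0.03, 0.11], [0.02, -0.03, 0.11], [0.02, -0.03, 0.11]]
```

Call:
servo_tool(
  linear=[
    [-0.012,0.034,0],
    [-0.012,0.034,0],
    [-0.012,0.034,0],
    [-0.012,0.034,0],
    [-0.012,0.034,0],
    [-0.012,0.034,0],
    [-0.012,0.034,0],
    [-0.012,0.034,0],
  ],
  angular=[
    [0,0,0.1],
    [0,0,0.1],
    [0,0,0.1],
    [0,0,0.1],
    [0,0,0.1],
    [0,0,0.1],
    [0,0,0.1],
    [0,0,0.1],
  ],
  fingers=[0,0,0,0,0,0,0,0],
)

```text
t: 18.85
eef_pos: [0.608, 0.0324, 0.3486]
orientation: [0.006, -0.047, 0.999, -0.002]
wrist_force: [0.6, 0.1, -0.7]
grip_width: 0.017
```

Call:
servo_tool(
  linear=[
    [0,0,0],
    [0,0,0],
  ],
  angular=[
    [0,0,0],
    [0,0,0],
  ],
  fingers=[0,0],
)

```text
t: 19.1
eef_pos: [0.6082, 0.0346, 0.3503]
orientation: [0.007, -0.049, 0.999, -0.002]
wrist_force: [-0.3, -0.7, -0.4]
grip_width: 0.0173
```

Run:
```python
from h import *
import runpy; runpy.run_path('st.py')
f=grab('wrist'); save('i',f['color'][100:400,100:440],2.2)
P=cloud(f); s,p,r=pose()
m=(np.hypot(P[...,0]-p[0],P[...,1]-p[1])<.03)&(P[...,2]>.09)&(P[...,2]<.2); q=P[m]
for z in np.arange(.12,.19,.005):
    k=q[(q[:,2]>=z)&(q[:,2]<z+.005)]
    if len(k): t=r.inv().apply(k-p); print(round(z,3),len(k),'x',t[:,0].max().round(4),'y',t[:,1].min().round(4),t[:,1].max().round(4))
```

```text
19.1 [-0.31 -0.68 -0.42] [-0.    0.04 -0.02] [0.6082 0.0346 0.3503] [ 0.0135 -0.0035 -0.9999] tip [0.6102 0.0344 0.1252]
0.145 2 x 0.005 y -0.001 0.0025
0.15 75 x 0.0062 y -0.0045 0.0064
0.155 106 x 0.0063 y -0.0049 0.0064
0.16 84 x 0.0063 y -0.0042 0.0062
0.165 9 x 0.0062 y -0.0027 0.0033
0.17 28 x 0.0101 y -0.0078 0.0084
0.175 216 x 0.0104 y -0.008 0.0095
0.18 413 x 0.0119 y -0.02 0.0215
0.185 652 x 0.0118 y -0.0215 0.0228
0.19 2094 x 0.0119 y -0.0216 0.0231
```

View pics/i.png

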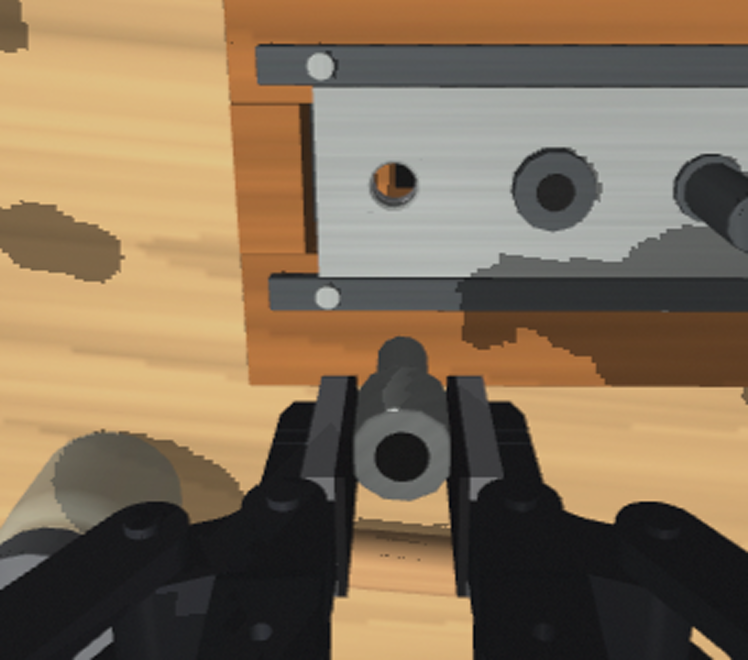

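The bolt is gripped upright, with its foot at (402,350) in the crop. Hole a at (393,184) is see-through, and the drift is standing on the right.

```bash
sed -i 's/\.001,\.0007,\.2251/.0005,.0008,.2029/' st.py
python3 - <<'E'
from h import *
f=load('wrist'); h=pt(f,100+(393.5)/2.2,100+184.5/2.2,.066); print(h)
t=h-tool(185.7).apply([.0005,.0008,0]); t[2]=.290; print(t); plan(t,185.7,4)
E
```

```text
[0.59155268 0.0297041  0.066     ]
[0.59212967 0.02895772 0.29      ]
L [[0.0043, -0.0009, 0.015], [0.0043, -0.0009, 0.015], [0.0042, -0.0009, 0.015], [0.0042, -0.001, 0.0151]]
A [[-0.06, 0.19, -0.02], [-0.06, 0.19, -0.02], [-0.06, 0.19, -0.02], [-0.06, 0.19, -0.02]]
```

Call:
servo_tool(
  linear=[
    [0.004,-0.001,0.0145],
    [0.004,-0.001,0.0145],
    [0.004,-0.001,0.0145],
    [0.0035,-0.001,0.0145],
    [0,0,0],
    [0,0,0],
  ],
  angular=[
    [-0.06,0.19,0],
    [-0.06,0.19,0],
    [-0.06,0.19,0],
    [-0.06,0.19,0],
    [0,0,0],
    [0,0,0],
  ],
  fingers=[0,0,0,0,0,0],
)

```text
t: 19.9
eef_pos: [0.591, 0.0257, 0.2866]
orientation: [-0.002, -0.047, 0.999, 0.0]
wrist_force: [0.1, -0.1, -0.7]
grip_width: 0.0175
```

Run:
```python
from h import *
import runpy; runpy.run_path('st.py')
plan((.5921,.029,.290),185.7,2)
```

```text
19.9 [ 0.11 -0.12 -0.7 ] [-0.01 -0.04  0.01] [0.591  0.0257 0.2866] [-5.e-03 -2.e-04 -1.e+00] tip [0.5895 0.0264 0.0837]
L [[-0.0007, 0.0016, -0.0017], [-0.0007, 0.0016, -0.0017]]
A [[0.01, -0.14, -0.17], [0.01, -0.14, -0.17]]
```

Call:
servo_tool(
  linear=[
    [-0.0007,0.0015,0],
    [-0.0005,0.0013,0],
    [0,0,0],
  ],
  angular=[
    [0,-0.14,-0.1],
    [0,-0.12,-0.1],
    [0,0,0],
  ],
  fingers=[0,0,0],
)

```text
t: 20.27
eef_pos: [0.593, 0.0291, 0.2881]
orientation: [0.002, -0.049, 0.999, 0.0]
wrist_force: [-0.5, -0.3, -1.4]
grip_width: 0.0172
```

Run:
```python
from h import *
import runpy; runpy.run_path('st.py')
plan((.5921,.029,.290),185.7,2)
```

```text
20.275 [-0.52 -0.27 -1.43] [ 0.01 -0.03  0.02] [0.593  0.0291 0.2881] [ 3.2e-03  2.0e-04 -1.0e+00] tip [0.5931 0.0298 0.0852]
L [[0.0005, 0.0, -0.001], [0.0005, 0.0, -0.001]]
A [[-0.0, 0.09, -0.05], [-0.0, 0.09, -0.05]]
```

Call:
servo_tool(
  linear=[
    [0.0004,0,0.004],
    [0.0004,0,0.004],
    [0,0,0.004],
    [0,0,0.003],
    [0,0,0],
  ],
  angular=[
    [0,0.07,0],
    [0,0.07,0],
    [0,0,0],
    [0,0,0],
    [0,0,0],
  ],
  fingers=[0,0,0,0,0],
)

```text
t: 20.9
eef_pos: [0.5922, 0.029, 0.2719]
orientation: [0.0, -0.049, 0.999, -0.0]
wrist_force: [-0.2, 0.1, 0.3]
grip_width: 0.0175
```

Run:
```python
from h import *
import runpy; runpy.run_path('st.py')
plan((.5921,.029,.265),185.7,4)
```

```text
20.9 [-0.19  0.15  0.27] [ 0.    0.01 -0.  ] [0.5922 0.029  0.2719] [ 3.e-04 -1.e-04 -1.e+00] tip [0.5917 0.0298 0.069 ]
L [[0.0, -0.0, 0.0017], [0.0, -0.0, 0.0017], [0.0, -0.0, 0.0017], [0.0, -0.0, 0.0017]]
A [[-0.0, 0.0, -0.02], [-0.0, 0.0, -0.02], [-0.0, 0.0, -0.02], [-0.0, 0.0, -0.02]]
```

Aligned within 0.2 mm, so I'll insert gently.

Call:
servo_tool(
  linear=[
    [0,0,0.0015],
    [0,0,0.0015],
    [0,0,0.0015],
    [0,0,0.001],
    [0,0,0],
  ],
  angular=[
    [0,0,0],
    [0,0,0],
    [0,0,0],
    [0,0,0],
    [0,0,0],
  ],
  fingers=[0,0,0,0,0],
)

```text
t: 21.52
eef_pos: [0.5923, 0.029, 0.2662]
orientation: [0.0, -0.049, 0.999, -0.0]
wrist_force: [0.7, -0.2, -1.1]
grip_width: 0.0172
```

```bash
python3 st.py
```

```text
21.525 [ 0.67 -0.18 -1.09] [-0.04 -0.02  0.04] [0.5923 0.029  0.2662] [ 8.e-04 -2.e-04 -1.e+00] tip [0.5919 0.0297 0.0633]
```

Call:
servo_tool(
  linear=[
    [0,0,0.0015],
    [0,0,0.0015],
    [0,0,0.0015],
    [0,0,0.0015],
    [0,0,0.0015],
    [0,0,0],
  ],
  angular=[
    [0,0.02,0],
    [0,0.02,0],
    [0,0,0],
    [0,0,0],
    [0,0,0],
    [0,0,0],
  ],
  fingers=[0,0,0,0,0,0],
)

```text
t: 22.28
eef_pos: [0.5923, 0.029, 0.2582]
orientation: [0.0, -0.049, 0.999, -0.0]
wrist_force: [-0.1, 0.7, -0.5]
grip_width: 0.0171
```

```bash
python3 st.py
```

```text
22.275 [-0.14  0.67 -0.53] [-0.   -0.   -0.02] [0.5923 0.029  0.2582] [ 1.e-04 -2.e-04 -1.e+00] tip [0.5917 0.0297 0.0553]
```

Call:
servo_tool(
  linear=[
    [0,0,0.002],
    [0,0,0.002],
    [0,0,0.002],
    [0,0,0.002],
    [0,0,0.002],
    [0,0,0.002],
    [0,0,0],
  ],
  angular=[
    [0,0,0],
    [0,0,0],
    [0,0,0],
    [0,0,0],
    [0,0,0],
    [0,0,0],
    [0,0,0],
  ],
  fingers=[0,0,0,0,0,0,0],
)

```text
t: 23.15
eef_pos: [0.5923, 0.029, 0.2453]
orientation: [-0.0, -0.049, 0.999, -0.0]
wrist_force: [0.5, 0.0, -1.1]
grip_width: 0.0171
```

```bash
python3 st.py
```

```text
23.15 [ 0.46  0.01 -1.14] [0.06 0.03 0.02] [0.5923 0.029  0.2453] [-0.e+00 -2.e-04 -1.e+00] tip [0.5917 0.0297 0.0424]
```

Call:
servo_tool(
  linear=[
    [0,0,0.001],
    [0,0,0.0008],
    [0,0,0.0003],
    [0,0,0],
  ],
  angular=[
    [0,0,0],
    [0,0,0],
    [0,0,0],
    [0,0,0],
  ],
  fingers=[0,0,0,0],
)

```text
t: 23.65
eef_pos: [0.5924, 0.029, 0.2432]
orientation: [0.0, -0.049, 0.999, -0.0]
wrist_force: [0.3, -0.1, -0.4]
grip_width: 0.0175
```

Call:
servo_tool(
  linear=[
    [0,0,0],
    [0,0,0],
    [0,0,0],
    [0,0,-0.01],
    [0,0,-0.03],
    [0,0,-0.04],
    [0,0,-0.04],
    [0,0,0],
  ],
  angular=[
    [0,0,0],
    [0,0,0],
    [0,0,0],
    [0,0,0],
    [0,0,0],
    [0,0,0],
    [0,0,0],
    [0,0,0],
  ],
  fingers=[0.4,0.4,0.4,0.4,0.4,0.4,0.4,0.4],
)

```text
t: 24.65
eef_pos: [0.5923, 0.029, 0.3697]
orientation: [0.001, -0.049, 0.999, -0.0]
wrist_force: [0.4, 0.8, 0.3]
grip_width: 0.0343
```

Run:
```python
from h import *
import runpy; runpy.run_path('st.py')
f=grab('wrist'); save('j',f['color'],1.4); P=cloud(f)
for n,c,z0 in(('bolt',(.5915,.0297),.076),('drift',(.5817,.1287),.09)):
    m=(np.hypot(P[...,0]-c[0],P[...,1]-c[1])<.02)&(P[...,2]>z0)&(P[...,2]<.13); q=P[m]
    top=np.percentile(q[:,2],95); k=q[q[:,2]>top-.004]; print(n,m.sum(),'top z',top,cv2.minEnclosingCircle(k[:,:2].astype(np.float32)))
```

```text
24.65 [0.44 0.84 0.33] [ 0.06 -0.03 -0.03] [0.5923 0.029  0.3697] [ 2.2e-03 -4.0e-04 -1.0e+00] tip [0.5922 0.0297 0.1668]
bolt 610 top z 0.08566552830911911 ((0.5922968983650208, 0.029797302559018135), 0.010069813579320908)
drift 820 top z 0.10936596053926084 ((0.5814822912216187, 0.1283443719148636), 0.00915744248777628)
```

View pics/j.png

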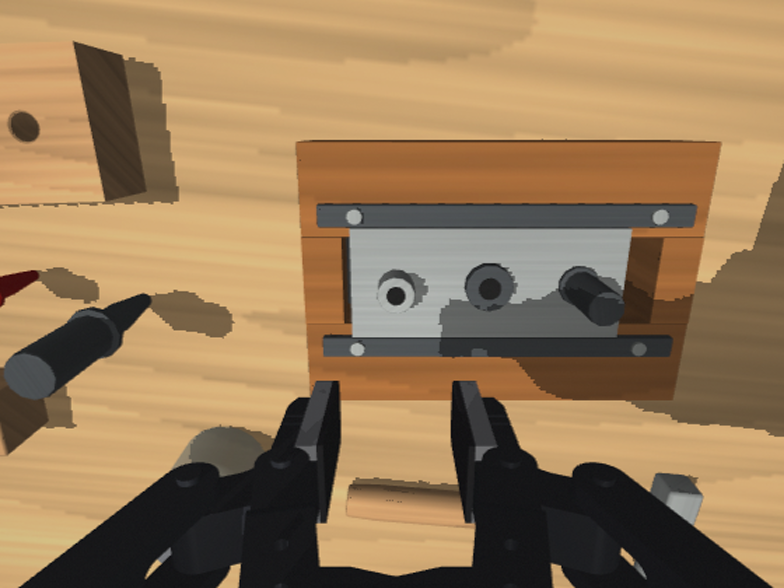

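Both pins are seated: the bolt's head is at (397,292) and the drift at (590,295). I'll check their tops against the plate using medians, then hand in.

Run:
```python
from h import *
f=load('wrist'); P=cloud(f)
md=lambda c,r,z0,z1:np.median(P[(np.hypot(P[...,0]-c[0],P[...,1]-c[1])<r)&(P[...,2]>z0)&(P[...,2]<z1)][:,2])
pl=md((.587,.079),.04,.062,.070); b=md((.5917,.0297),.009,.08,.09); d=md((.5817,.1287),.008,.1,.115)
print('plate',pl,'bolt above',b-pl,'drift above',d-pl)
if b-pl<.0195 and d-pl<.0435: print(ticket.job_done())
```

```text
plate 0.0664949604531413 bolt above 0.01810093139800159 drift above 0.04198746140517401
the job is handed in; nothing more can be done
None
```

The job is handed in, at about 25 s of the 72 s allowed: the drift is home in plate hole b and the bolt is home in hole a. No verdict is reported, so this rests on my own checks.

- **Drift:** The crescents in the holes showed the strip about 8.2 mm off towards -y. I put the tip of the smaller dark drift about 4 mm into hole b and pushed the plate that way at about 4 N. Then I eased the pin down through the strip until its shoulder touched the plate. I read the wrist force after each short move; the vertical part never changed by more than about 2 N.
- **Bolt:** Hole a then showed clear through. The bare steel bolt went in with no noticeable force, and I let it go with its head less than 1 mm above the plate.
- **Last checks:** In the wrist camera's depth picture, the bolt's top is 18.1 mm above the plate (18 expected) and the drift's top is 42.0 mm above (42 expected). The two centres are about 99 mm apart against 100 mm, which is within the camera's accuracy. The gripper was open and clear.
- **Not checked:** I could not read the strip's deflection directly. I did not measure the bystanders again at the end, but the arm felt no unexpected contact.

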